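# Seat a clamp collar on the flat of a support bar and tighten its thumb screw

## Task

The clamp collar on the fume hood's support bar has been left leaning over towards the far side, with its sprung thumb screw bearing on the round of the bar. Turn the collar about the bar, back towards the robot's side, until you feel the screw's nose drop onto the bar's flat; then turn the black knob clockwise until it comes up firmly tight, without forcing it, and let go. Leave the glassware standing where it is.

Things in the scene. Friction and masses are not known exactly. Their poses are not given: they have to be found in the camera images.
- stand: Fixed stand carrying the bar: dark steel base plate 150 x 400 x 12 mm, two aluminium posts 344 mm apart with end blocks 54 mm square, 26 mm long, tops 177 mm up. Origin: centre of the plate's underside, on the work surface. y along the bar, x square to it (roughly away from the robot), z up.
- bar_mid (a point): Middle of the steel bar's axis, 150 mm up; axes as the stand. Bar diameter 30 mm, held fast in the end blocks. A sunken flat 12 mm wide, 12 mm from the axis, between shoulders 1.7 mm high, runs its whole length; it faces upwards, anywhere from 12 degrees over to stand +x to 40 degrees over to -x (robot's side). Where differs each time and is not measured: see it, or feel the collar's nose drop.
- collar_axis (a point): Point on the bar's axis at the middle of the aluminium clamp collar (diameter 54 mm, 36 mm long, square lug opposite the knob), which turns on the bar but cannot slide along it. y along the bar, z from the axis out along the screw to the knob.
- collar (a joint): Collar angle, rad: 0 knob straight up, positive leaning to stand +x, negative to -x (robot's side); range -1.3 to 1.1, starts at 0.78 to 0.95. Turning takes about 0.1 N m on the round (2 to 5 N at the knob); it pulls itself onto the flat over the last 0.2 rad, where the shoulders stop it: over 1 N m (some 20 N) is forcing it. Its weight is balanced.
- knob_center (a point): Centre (half-way up) of the round black thumb knob of the collar's set screw: 34 mm diameter, 24 mm tall, underside 40 mm and top 64 mm from the bar's axis (centre 52 mm). Below it a thin neck and a boss 22 mm wide that ends 36 mm from the axis. z points out along the screw, away from the bar.
- screw (a joint): Turn of the knob, rad: -0.15 to 0.05 at the start, growing clockwise seen from outside (tightening); range -0.3 to 2.0; the knob does not move along its axis; once left eases back up to 0.2 rad. Running torque 0.2 to 0.3 N m. With the nose on the flat it comes up solid at about 1.05 rad; the torque then climbs 0.45 N m per rad: 0.1 to 0.2 N m over running is firmly tight, 0.3 over is forcing it.
- nose: Square steel nose of the set screw, hidden in the collar, 9 mm wide. Origin: middle of its tip face; z outward. The tip is about 15 mm from the bar's axis on the round, 12 mm when square on the flat (to 0.8 mm less under load). The thread drives its seat 4 mm inward per rad of knob against a 6 N/mm spring that is solid at 35 N; on the round it is solid at about 0.2 rad.
- flask_center (a point): Centre of a small conical glass flask, 76 mm wide, 104 mm tall, standing near the stand; not to be disturbed.
- jar_center (a point): Centre of an amber glass jar, 52 mm wide, 85 mm tall, standing near the stand; not to be disturbed.
- beaker_center (a point): Centre of a small glass beaker, 60 mm wide, 75 mm tall, standing near the stand; not to be disturbed.

How it is judged (in metres and radians):
On the way, in this order (a step that is already met when the one before it is completed fails the run):
1. the nose of the still loose screw lies square on the flat (distance between nose and collar_axis below 0.0128 m and contact force between nose and stand below 27 N), for 0.2 s.
2. the screw is tight on the flat (distance between nose and collar_axis below 0.0128 m and contact force between nose and stand above 38 N and value of joint screw above 0.7 rad), for 0.2 s.
At the end, for the whole second after the job is handed in: The screw's nose lies square on the bar's flat (its tip within 12.8 mm of the bar's axis, about 8 degrees), presses on it with more than 38 N (tight beyond its spring), the knob is turned in by more than 0.7 rad, and the collar is at rest (all of step 2 and angular speed of nose below 0.05 rad/s); the robot touches nothing.
It fails at once if the collar or screw is forced: the nose presses on the bar with more than 110 N (contact force between nose and stand above 110 N).
It fails at once if the flask is moved by more than 20 mm or tipped (distance of flask_center from where it was at the start of the episode above 0.02 m or angle between flask_center's own z axis and vertical above 0.4 rad).
It fails at once if the jar is moved by more than 20 mm or tipped (distance of jar_center from where it was at the start of the episode above 0.02 m or angle between jar_center's own z axis and vertical above 0.4 rad).
It fails at once if the beaker is moved by more than 20 mm or tipped (distance of beaker_center from where it was at the start of the episode above 0.02 m or angle between beaker_center's own z axis and vertical above 0.4 rad).
It also fails if it takes over 56 s, if anything falls off the work surface, if the arm or the gripper's body presses on something with over 40 N, if the wrist force passes 120 N, or if a joint passes its speed limit or range.

## Robot

A 6-joint arm with a two-finger parallel gripper is mounted at the origin on the work surface. World frame = base frame: x ahead of the robot, y to its left, z up, the work surface at z = 0. Lengths are in m, angles in degrees, forces in N, time in s.
With the tool pointing down it reaches from about 0.375 to 0.9 m from the base axis. Payload 3.1 kg.
Tool frame: the origin (TCP) lies on the mounting face of the last link; the fingertips stand 182 mm ahead of it and the grasp point (between the pads) lies 164 mm ahead of it (bot.tip_reach is the distance from the TCP to the fingertips, in m); x points along the fingers, y is the direction in which the jaws open and shut, and the axes are right-handed (so a half turn about x gives the same grasp; the last joint's range is limited). The gripper opens to 87 mm and grips with 3 to 60 N. Pads are 19 mm wide; open, the fingers measure 117 mm over their backs; the gripper's body (75 mm by 190 mm) begins 51 mm behind the grasp point.
Start: joints at [62.653, 30.224, 82.088, -0, 67.689, -10.227], TCP at [0.184, 0.597, 0.405] pointing down, gripper open.
Joint ranges: [-176.69, 176.69], [-43.24, 126.21], [12.49, 139.97], [-82, 262], [0, 151.66], [-163.58, 163.58]. Speed limits (degrees/s): [159.86, 159.86, 180, 180, 180, 180].

## Interface

Orientations are given as a 3x3 rotation matrix whose columns are the frame's x, y, z axes.
In Python, from plant import bot gives the robot as it stands.
- The arm moves only by the shell command python3 -m creep 'ROWS'. ROWS is JSON, a list of rows, each a list of 7 numbers: the turn, a rotation vector about the tool's x, y, z as a fraction of full scale, then the shift along the tool's x, y, z as a fraction of full scale, then the gripper command: -1 is fully open, 1 is shut, values between are in proportion. A call has 1 to 20 rows; each row is the pose to reach, as a shift and turn from the pose commanded when the call began, along the tool's axes at that moment; what a row does not reach only later rows make up. Full scale, the value 1, is 0.4 m for a shift and 120 degrees for a turn. A row lasts 1/10 s, in which the tool goes at most 50 mm and 8.59 degrees, less where a joint would pass 70% of its speed; a pose out of reach is approached as far as the arm can. A call with a number of a shift or a turn outside -1 to 1 is refused whole. A call with a gripper value outside its range is refused whole. The fingers move at their own pace and stop on an object; the grip force is fixed at half the most. Time passes only in rows, so rows that repeat a pose let the fingers close. It gives the time, the measured TCP pose, the force and the opening at its end, in the units of the state.
- bot.observe(): the state, without advancing time (a new reading comes with each control period).
- bot.snapshot(name): name is "scene" or "top" or "wrist"; returns (picture, depth): 400x640x3 uint8, red, green, blue; 400x640 float32, m along the optical axis (not along the pixel's ray), 0 where there is no reading.
- bot.camera_model(name): a dict with "fov_y" (degrees; the focal length in pixels is half the picture's height over the tangent of half this angle, whatever the lens; pixels are square), "cx", "cy" (the principal point, pixels), "extrinsics" (4x4, takes a point from world to camera coordinates); the wrist camera has in their place "tool_from_camera" (4x4, takes a point from camera to tool coordinates, whose origin is the TCP and whose axes are the tool frame's). Camera axes: x right, y up, looking along -z (the intrinsics and any distortion apply to the point x, -y, -z); pixel columns grow to the right and rows downward; lengths in m; the calibration is good to about 2 mm. The wrist camera is an equidistant fisheye: a pixel r from the principal point sees the ray r / f radians off the axis. A picture is of the moment at which its call begins: read the wrist's pose just before it. camera_model takes no time and is no camera call.
- bot.job_done(): hands the job in, once; it reports no verdict.
Trained networks look in the newest picture that a camera, given by its name, has taken for a name from the list of things; names that differ only in an ending like _2 or _b are one class to them, and where a whole thing is asked for, a point or a joint stands for the part that bears it (a point fixed in the world has none). Each returns a list of dicts, best first, with "p" (0 to 1); they miss things now and then, are a little off and sometimes report something else, mostly with a low value. They report only what shows in the picture. A call takes as long as a camera call.
- bot.find_in(camera, name): "location" ([column, row] in pixels, amid what is visible of it).
- bot.masks_of(camera, name): "region" (400x640 bool, what is visible of it) and "location" ([column, row] in pixels, amid what is visible of it).
- bot.tip_of(camera, name): "location" ([column, row] in pixels: a listed point, or the origin of a listed thing).
The state is a dict: "time": time; "joint_positions": joint angles; "qd": joint speeds; "effort": joint torques, N m; "eef_pos": TCP position; "tcp_rot": TCP orientation; "contact_force": force on the tool from outside, world axes, zero at the start; "wrist_torque": the same for the moment, N m; "grip_width": opening from 0.0 (shut) to 1.0 (fully open).
Only numpy, scipy, OpenCV 4.12 (cv2) and the standard library are available. Lean on these libraries where they do the work, as an engineer would, in place of code of your own. Each camera call takes 0.05 s, during which the arm holds its last target.

## Working session

There is one attempt and no reset: what is moved stays moved. The work goes in short steps, Python scripts to look and compute and a shell command to move; the robot and the scene stay as the last step left them, time stands still between calls to the robot, and variables do not carry over. Pictures are saved under pics/ and viewed, and the job is handed in when it is done.

```bash
ls; mkdir -p pics; cat > h.py <<'E'
import numpy as np, cv2
from plant import bot
def ray(name,px):
    m=bot.camera_model(name); f=200/np.tan(np.radians(m['fov_y']/2))
    u=(px[0]-m['cx'])/f; v=(px[1]-m['cy'])/f
    return m,u,v
def deproj(name,px,d):
    m,u,v=ray(name,px)
    p=np.array([u*d,-v*d,-d,1.])
    return (np.linalg.inv(np.array(m['extrinsics']))@p)[:3]
def save(name,img): cv2.imwrite('pics/'+name,img[:,:,::-1])
E
python3 - <<'E'
from h import *
s=bot.observe()
for k,v in s.items(): print(k,np.round(v,3).tolist())
for c in ['scene','top']:
    p,d=bot.snapshot(c); save(c+'0.png',p); np.save(c+'0.npy',d)
    m=bot.camera_model(c); print(c,m['fov_y'],m['cx'],m['cy'],[k for k in m]); print(np.round(m['extrinsics'],3))
    for n in ['knob_center','collar_axis','bar_mid','stand','flask_center','jar_center','beaker_center']:
        r=bot.tip_of(c,n)[:2]
        for q in r:
            x,y=q['location']; xi,yi=int(round(x)),int(round(y)); z=d[min(yi,399),min(xi,639)]
            print(n,round(q['p'],2),np.round(q['location'],1),z,np.round(deproj(c,q['location'],z),3))
print(bot.observe()['time'])
E
```

```text
pics
time 0.0
joint_positions [62.652, 30.28, 82.156, -0.001, 67.691, -10.228]
qd [-0.068, 0.045, -0.003, 0.094, 0.016, -0.081]
effort [0.001, -44.004, -17.659, 0.063, 0.058, -0.0]
eef_pos [0.184, 0.597, 0.404]
tcp_rot [[-0.001, 0.294, 0.956], [-0.002, 0.956, -0.294], [-1.0, -0.002, -0.0]]
contact_force [-0.734, 0.186, 0.094]
wrist_torque [0.002, -0.052, -0.041]
grip_width 0.999
scene 53.83217985464296 314.9258867093313 199.7924415316851 ['fov_y', 'cx', 'cy', 'extrinsics']
[[ 0.824  0.567 -0.006 -0.477]
 [-0.368  0.542  0.755  0.07 ]
 [ 0.432 -0.62   0.655 -1.206]
 [ 0.     0.     0.     1.   ]]
knob_center 0.63 [300.1 198.7] 0.8242475 [ 0.557 -0.02   0.196]
collar_axis 0.98 [289.2 203.5] 0.8511288 [ 0.529 -0.023  0.171]
collar_axis 0.16 [381.1 214.9] 0.9770313 [0.666 0.164 0.065]
bar_mid 0.97 [308.5 191.2] 0.8433531 [0.557 0.01  0.196]
stand 0.56 [307.8 233.1] 1.0035291 [0.522 0.051 0.013]
flask_center 0.71 [379.8 215.4] 0.9740908 [0.665 0.159 0.066]
jar_center 0.57 [328.3 293.3] 0.7966768 [ 0.687 -0.108  0.069]
jar_center 0.23 [301. 199.] 0.82857156 [ 0.557 -0.017  0.193]
beaker_center 0.92 [303.8 176.7] 1.1356747 [0.398 0.207 0.041]
top 56.18245143932039 314.62601397373714 199.80735290876845 ['fov_y', 'cx', 'cy', 'extrinsics']
[[ 0.016 -1.    -0.01   0.025]
 [ 0.994  0.015  0.111 -0.601]
 [-0.11  -0.012  0.994 -0.916]
 [ 0.     0.     0.     1.   ]]
knob_center 0.74 [334.8 214.6] 0.77571476 [ 0.551 -0.009  0.202]
collar_axis 0.88 [330.3 233.1] 0.7979244 [ 0.514 -0.001  0.175]
bar_mid 0.97 [303.8 229.1] 0.81137997 [0.522 0.056 0.163]
bar_mid 0.17 [333.9 215.3] 0.7731992 [ 0.55  -0.008  0.204]
stand 0.84 [305.8 233.3] 0.813178 [0.513 0.051 0.161]
flask_center 0.86 [256.7 172.2] 0.8863569 [0.656 0.172 0.104]
flask_center 0.37 [336.4 213.8] 0.7752405 [ 0.553 -0.013  0.203]
jar_center 0.77 [359.9 173.1] 0.904182 [ 0.661 -0.074  0.084]
beaker_center 0.7 [236.6 288.6] 0.954749 [0.373 0.23  0.005]
0.8
```

View pics/scene0.png

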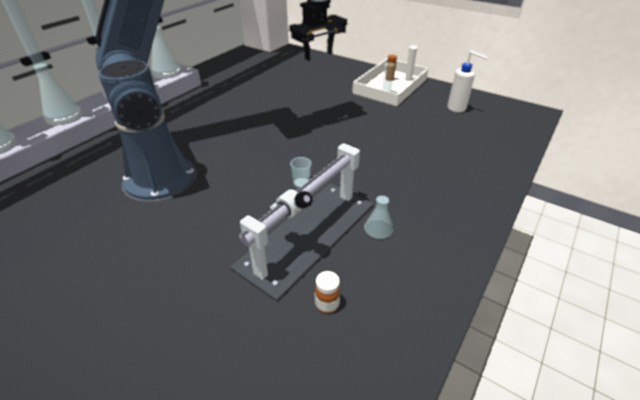

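View pics/top0.png

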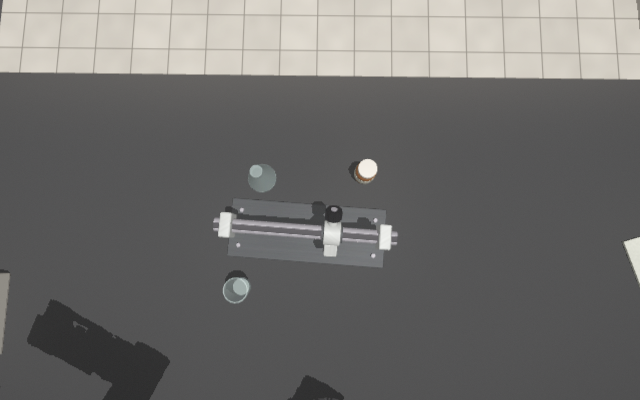

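```bash
python3 - <<'E'
from h import *
d=np.load('top0.npy')
m=bot.camera_model('top'); f=200/np.tan(np.radians(m['fov_y']/2))
v,u=np.mgrid[0:400,0:640]
P=np.stack([(u-m['cx'])/f*d,-(v-m['cy'])/f*d,-d,np.ones_like(d)],-1)@np.linalg.inv(np.array(m['extrinsics'])).T
P=P[...,:3]; np.save('topP.npy',P)
print('table z',np.median(P[300:340,400:500,2]), 'block tops', [np.round(np.median(P[a:b,c:e].reshape(-1,3),0),4) for a,b,c,e in [(216,234,221,230),(229,246,382,390)]])
for (a,b,c,e) in [(205,250,215,235),(220,255,376,396)]:
    q=P[a:b,c:e].reshape(-1,3); q=q[(q[:,2]>.172)&(q[:,2]<.184)]; print(len(q),q.mean(0).round(4),q.min(0).round(3),q.max(0).round(3))
# bar cross-sections
for c in [250,275,300,355,368]:
    print(c,[(round(x,3),round(z,4)) for x,z in P[218:245,c][:,[0,2]] if z>.1])
# collar+knob col
for c in [328,331,334,337]:
    print(c,[(r,round(P[r,c,0],3),round(P[r,c,1],3),round(P[r,c,2],3)) for r in range(202,258,2)])
im=cv2.imread('pics/top0.png')[190:270,205:405]; cv2.imwrite('pics/topz.png',cv2.resize(im,(800,320),interpolation=cv2.INTER_CUBIC))
im=cv2.imread('pics/scene0.png')[140:290,230:380]; cv2.imwrite('pics/scenez.png',cv2.resize(im,(600,600),interpolation=cv2.INTER_CUBIC))
E
```

```text
table z -0.0003253588232040583 block tops [array([0.5275, 0.2235, 0.1769]), array([ 0.5072, -0.1178,  0.1767])]
296 [0.5294 0.2251 0.1766] [0.504 0.212 0.172] [0.555 0.239 0.181]
304 [ 0.5085 -0.1167  0.1764] [ 0.482 -0.131  0.172] [ 0.535 -0.103  0.181]
250 [(np.float64(0.54), np.float64(0.1588)), (np.float64(0.538), np.float64(0.1595)), (np.float64(0.535), np.float64(0.1623)), (np.float64(0.533), np.float64(0.1615)), (np.float64(0.531), np.float64(0.1642)), (np.float64(0.529), np.float64(0.1629)), (np.float64(0.527), np.float64(0.1627)), (np.float64(0.524), np.float64(0.1634)), (np.float64(0.522), np.float64(0.1611)), (np.float64(0.52), np.float64(0.1609)), (np.float64(0.518), np.float64(0.1613)), (np.float64(0.516), np.float64(0.1616)), (np.float64(0.514), np.float64(0.1567)), (np.float64(0.512), np.float64(0.1512))]
275 [(np.float64(0.496), np.float64(0.9766)), (np.float64(0.536), np.float64(0.1575)), (np.float64(0.534), np.float64(0.16)), (np.float64(0.532), np.float64(0.1641)), (np.float64(0.529), np.float64(0.1654)), (np.float64(0.527), np.float64(0.1652)), (np.float64(0.525),
[... 8534 characters left out ...]
oat64(0.508), np.float64(-0.016), np.float64(0.176)), (238, np.float64(0.504), np.float64(-0.016), np.float64(0.174)), (240, np.float64(0.499), np.float64(-0.016), np.float64(0.17)), (242, np.float64(0.495), np.float64(-0.016), np.float64(0.169)), (244, np.float64(0.491), np.float64(-0.017), np.float64(0.161)), (246, np.float64(0.485), np.float64(-0.024), np.float64(0.015)), (248, np.float64(0.482), np.float64(-0.018), np.float64(0.127)), (250, np.float64(0.477), np.float64(-0.018), np.float64(0.129)), (252, np.float64(0.47), np.float64(-0.024), np.float64(0.014)), (254, np.float64(0.465), np.float64(-0.024), np.float64(0.013)), (256, np.float64(0.46), np.float64(-0.024), np.float64(0.013))]
```

```bash
python3 - <<'E'
from h import *
s=bot.observe(); p,d=bot.snapshot('wrist'); save('w0.png',p); m=bot.camera_model('wrist'); print(m)
E
```

```text
{'fov_y': 65.70646984690485, 'cx': 320.79261951606287, 'cy': 193.53012814930568, 'tool_from_camera': array([[-3.65464367e-04,  2.67081710e-01, -9.63673817e-01,
         2.04910864e-02],
       [ 9.99999790e-01, -4.17435483e-04, -4.94932688e-04,
        -9.13127624e-04],
       [-5.34459114e-04, -9.63673796e-01, -2.67081502e-01,
        -7.27008934e-02],
       [ 0.00000000e+00,  0.00000000e+00,  0.00000000e+00,
         1.00000000e+00]])}
```

View pics/topz.png

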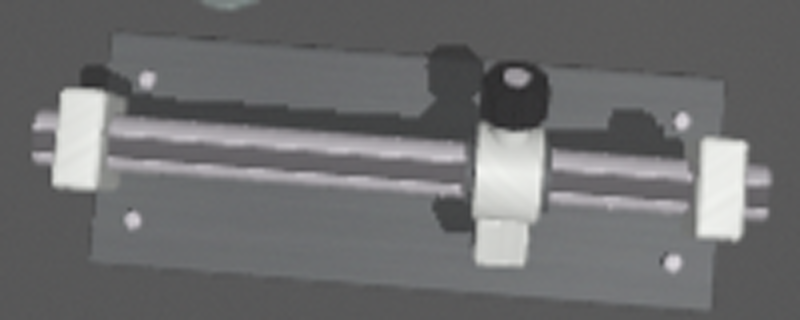

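View pics/scenez.png

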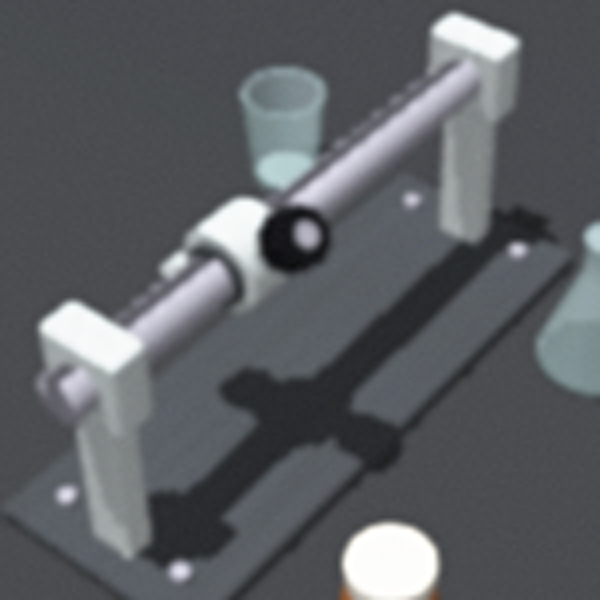

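View pics/w0.png

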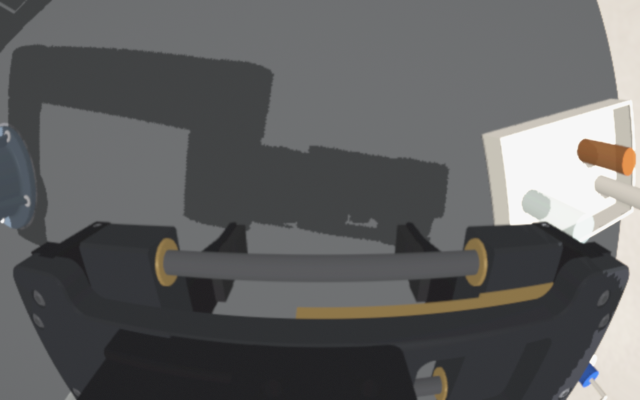

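```bash
cat >> h.py <<'E'
A=np.array([0.5085,-0.1167,0.150]); B=np.array([0.5294,0.2251,0.150])
ys=(B-A)/np.linalg.norm(B-A); zs=np.array([0,0,1.]); xs=np.cross(ys,zs)
mid=(A+B)/2
def proj(name,p):
    m=bot.camera_model(name); f=200/np.tan(np.radians(m['fov_y']/2))
    q=np.array(m['extrinsics'])@np.r_[p,1]
    return np.array([m['cx']+f*q[0]/-q[2], m['cy']-f*q[1]/-q[2]])
E
python3 - <<'E'
from h import *
print('xs',xs.round(4),'ys',ys.round(4),'mid',mid.round(4))
im=cv2.imread('pics/top0.png').astype(int).sum(2)/3
for y in [0.10,0.06,-0.06]:
    c=A+ys*(y-A[1])/ys[1]
    def at(a,r): return proj('top',c+r*(np.sin(a)*xs+np.cos(a)*zs))
    col=int(round(at(0,.015)[0]))
    print('col',col,[(r,int(im[r,col])) for r in range(216,248)])
    # predicted edges of flat per angle
    for a in [-.7,-.5,-.4,-.3,-.2,0]:
        n=np.sin(a)*xs+np.cos(a)*zs; t=np.cos(a)*xs-np.sin(a)*zs
        print(a,[round(proj('top',c+.012*n+s*t)[1],1) for s in (-.006,.006)],end=' ')
    print('sil',[round(at(a,.015)[1],1) for a in (-1.57,-1.4,1.4,1.57)])
E
```

```text
xs [ 0.9981 -0.061   0.    ] ys [0.061  0.9981 0.    ] mid [0.519  0.0542 0.15  ]
col 283 [(216, 108), (217, 83), (218, 67), (219, 66), (220, 67), (221, 67), (222, 88), (223, 136), (224, 163), (225, 173), (226, 182), (227, 155), (228, 115), (229, 103), (230, 100), (231, 99), (232, 98), (233, 173), (234, 177), (235, 160), (236, 127), (237, 109), (238, 108), (239, 109), (240, 111), (241, 111), (242, 109), (243, 109), (244, 109), (245, 109), (246, 108), (247, 109)]
-0.7 [np.float64(234.5), np.float64(230.2)] -0.5 [np.float64(233.9), np.float64(229.0)] -0.4 [np.float64(233.5), np.float64(228.3)] -0.3 [np.float64(233.1), np.float64(227.7)] -0.2 [np.float64(232.6), np.float64(227.1)] 0 [np.float64(231.5), np.float64(226.0)] sil [np.float64(235.8), np.float64(235.6), np.float64(222.2), np.float64(222.1)]
col 302 [(216, 110), (217, 111), (218, 85), (219, 67), (220, 67), (221, 68), (222, 67), (223, 73), (224, 125), (225, 154), (226, 171), (227, 184), (228, 197), (229, 152), (230, 104), (231, 103), (232, 102), (233, 101), (234, 102), (235, 163), (236, 169), (237, 136), (238, 114), (239, 113), 
[... 462 characters left out ...]
7, 113), (218, 114), (219, 93), (220, 80), (221, 79), (222, 75), (223, 72), (224, 72), (225, 71), (226, 71), (227, 70), (228, 104), (229, 143), (230, 167), (231, 176), (232, 183), (233, 139), (234, 106), (235, 104), (236, 103), (237, 102), (238, 97), (239, 178), (240, 179), (241, 175), (242, 142), (243, 118), (244, 118), (245, 120), (246, 120), (247, 119)]
-0.7 [np.float64(240.2), np.float64(235.9)] -0.5 [np.float64(239.6), np.float64(234.7)] -0.4 [np.float64(239.2), np.float64(234.0)] -0.3 [np.float64(238.8), np.float64(233.4)] -0.2 [np.float64(238.3), np.float64(232.8)] 0 [np.float64(237.2), np.float64(231.7)] sil [np.float64(241.4), np.float64(241.3), np.float64(227.8), np.float64(227.7)]
```

```bash
python3 -m creep '[[0.03,0,0,-0.02,-0.06,0.065,-1],[0.06,0,0,-0.04,-0.13,0.14,-1],[0.1,0,0,-0.05,-0.2,0.22,-1],[0.14,0,0,-0.05,-0.27,0.3,-1],[0.19,0,0,-0.05,-0.34,0.38,-1],[0.23,0,0,-0.05,-0.41,0.46,-1],[0.27,0,0,-0.05,-0.48,0.53,-1],[0.3,0,0,-0.05,-0.54,0.6,-1],[0.32,0,0,-0.05,-0.59,0.656,-1],[0.32,0,0,-0.05,-0.59,0.656,-1]]'
cat >> h.py <<'E'
from scipy.spatial.transform import Rotation as Ro
def togo(pos,R,s=None):
    "fractions (turn, shift) from measured pose to target"
    s=s or bot.observe(); p=np.array(s['eef_pos']); R0=np.array(s['tcp_rot'])
    rv=Ro.from_matrix(R0.T@R).as_rotvec(degrees=True)/120
    return np.round(np.r_[rv,R0.T@(np.array(pos)-p)/0.4],4)
def toolR(theta,jaw=0.0):
    "tool x along -screw at collar angle theta, tool y = across the bar (+x side), then turned jaw rad about tool x"
    x=-(np.sin(theta)*xs+np.cos(theta)*zs); y=np.cos(theta)*xs-np.sin(theta)*zs
    R=np.c_[x,y,np.cross(x,y)]
    return R@Ro.from_rotvec([jaw,0,0]).as_matrix()
C=A+ys*(-0.007-A[1])/ys[1]   # collar axis point
E
python3 - <<'E'
from h import *
s=bot.observe(); print(np.round(s['eef_pos'],4),np.round(s['tcp_rot'],3).tolist(),s['time'],np.round(s['joint_positions'],1))
print('C',C.round(4)); print(togo(C+xs*0.0315+[0,0,0.404-.15],toolR(0)))
E
```

```text
time: 1.85
eef_pos: [0.367, 0.2923, 0.425]
tcp_rot: [[0.001, 0.827, 0.562], [-0.001, 0.562, -0.827], [-1.0, 0.001, 0.001]]
contact_force: [0.3, 0.1, 0.3]
grip_width: 0.999
[0.367  0.2923 0.425 ] [[0.001, 0.827, 0.562], [-0.001, 0.562, -0.827], [-1.0, 0.001, 0.001]] 1.85 [ 2.490e+01  1.660e+01  1.023e+02 -1.000e-01  6.100e+01 -9.300e+00]
C [ 0.5152 -0.007   0.15  ]
[ 3.141e-01  4.000e-04 -6.000e-04  5.360e-02 -5.170e-02  8.752e-01]
```

```bash
python3 -m creep '[[0.03,0,0,0,-0.005,0.08,-1],[0.07,0,0,0,-0.01,0.18,-1],[0.11,0,0,0,-0.017,0.29,-1],[0.15,0,0,0,-0.024,0.4,-1],[0.19,0,0,0,-0.03,0.51,-1],[0.23,0,0,0,-0.036,0.62,-1],[0.27,0,0,0,-0.043,0.72,-1],[0.3,0,0,0,-0.048,0.81,-1],[0.314,0,0,0,-0.052,0.875,-1],[0.314,0,0,0,-0.052,0.875,-1],[0.314,0,0,0,-0.052,0.875,-1]]'
python3 - <<'E'
from h import *
s=bot.observe(); print(np.round(s['eef_pos'],4),np.round(s['tcp_rot'],3).tolist(),s['time'],np.round(s['joint_positions'],1))
print(togo(C+xs*0.0315+[0,0,0.366-.15],toolR(0)))
p,d=bot.snapshot('wrist'); save('w1.png',p)
for r in bot.tip_of('wrist','knob_center')[:2]+bot.tip_of('wrist','collar_axis')[:1]: print(r)
p,d=bot.snapshot('scene'); save('s1.png',p)
E
```

```text
time: 2.95
eef_pos: [0.5461, -0.0053, 0.4245]
tcp_rot: [[-0.001, 0.998, -0.056], [0.001, -0.056, -0.998], [-1.0, -0.001, -0.001]]
contact_force: [-0.3, 0.2, -0.6]
grip_width: 1.001
[ 0.5461 -0.0053  0.4245] [[-0.001, 0.998, -0.056], [0.001, -0.056, -0.998], [-1.0, -0.001, -0.001]] 2.95 [-12.3  22.8  92.1   0.1  65.1  -9.1]
[ 0.0026 -0.0005  0.0006  0.1461  0.0019  0.0092]
{'location': [328.1, 212.9], 'p': 0.6}
{'location': [282.5, 197.5], 'p': 0.57}
```

View pics/w1.png

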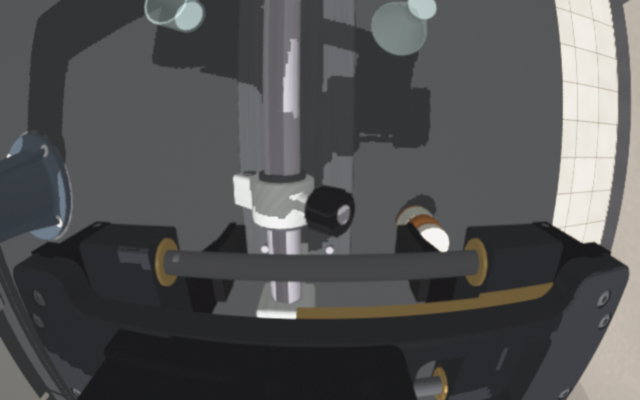

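View pics/s1.png

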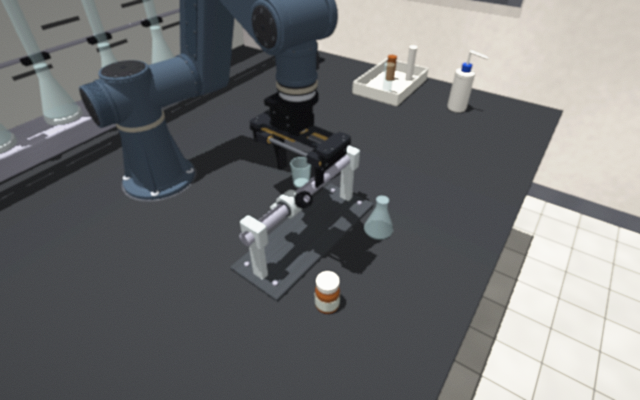

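```bash
python3 - <<'E'
from h import *
print(proj('scene',[.546,-.005,.242]),proj('scene',[.59,-.005,.242]),proj('scene',[.5025,-.005,.242]),proj('scene',C))
s=bot.observe(); p=np.array(s['eef_pos']);R=np.array(s['tcp_rot']); m=bot.camera_model('wrist'); T=m['tool_from_camera']; f=200/np.tan(np.radians(m['fov_y']/2))
def wproj(P):
    q=np.linalg.inv(T)@np.r_[R.T@(P-p),1]; X=np.array([q[0],-q[1],-q[2]]); th=np.arctan2(np.hypot(X[0],X[1]),X[2]); u=X[:2]/np.hypot(X[0],X[1])*th*f
    return np.array([m['cx'],m['cy']])+u
for t in (.8,.87,.94):
  print('knob pred',t,wproj(C+.052*(np.sin(t)*xs+np.cos(t)*zs)).round(1),'top',wproj(C+.064*(np.sin(t)*xs+np.cos(t)*zs)).round(1))
print('C',wproj(C).round(1),'end tips',wproj(p+R@[.182,.0435,0]).round(1))
E
```

```text
[299.52196863 175.93500606] [317.23799617 183.44183913] [282.80680329 168.85226949] [289.1734292  204.39826678]
knob pred 0.8 [330.4 214.7] top [342.7 218.6]
knob pred 0.87 [333.5 213.5] top [346.4 217. ]
knob pred 0.94 [336.3 212.3] top [349.8 215.4]
C [285.8 200.3] end tips [395.6 239. ]
```

```bash
python3 -m creep '[[0,0,0,0.05,0.002,0.009,-1],[0,0,0,0.1,0.002,0.009,-1],[0,0,0,0.135,0.002,0.009,-1],[0,0,0,0.146,0.002,0.009,-1],[0,0,0,0.146,0.002,0.009,-1]]'
python3 - <<'E'
from h import *
p,d=bot.snapshot('wrist'); save('w2.png',p)
E
python3 -m creep '[[0,0,0,0,-0.015,0,-1],[0,0,0,0,-0.025,0,-1],[0,0,0,0,-0.035,0,-1],[0,0,0,0,-0.045,0,-1],[0,0,0,0,-0.05,0,-1],[0,0,0,0,-0.05,0,-1]]'
python3 - <<'E'
from h import *
p,d=bot.snapshot('wrist'); save('w3.png',p)
E
```

```text
time: 3.65
eef_pos: [0.5465, -0.0087, 0.366]
tcp_rot: [[-0.001, 0.999, -0.055], [0.0, -0.055, -0.999], [-1.0, -0.001, -0.0]]
contact_force: [-0.5, -0.0, -0.2]
grip_width: 1.001
time: 4.3
eef_pos: [0.5265, -0.0083, 0.3665]
tcp_rot: [[-0.0, 0.998, -0.056], [0.0, -0.056, -0.998], [-1.0, -0.0, -0.0]]
contact_force: [-0.3, -0.0, -0.7]
grip_width: 1.003
```

View pics/w2.png

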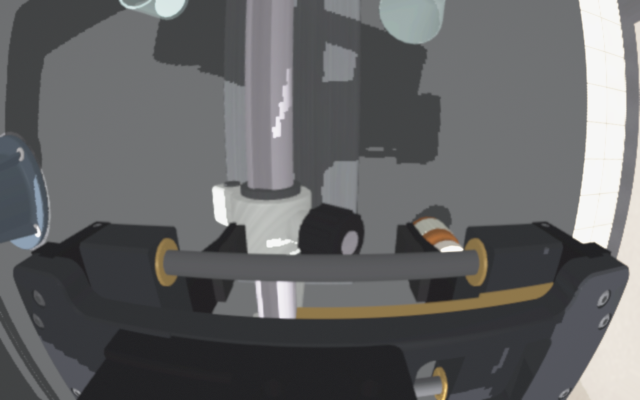

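View pics/w3.png

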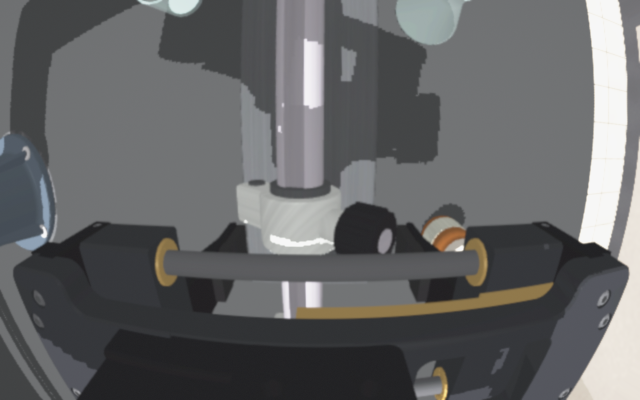

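```bash
python3 -m creep '[[0,0,0,0,-0.005,0,-1],[0,0,0,0,-0.01,0,-1],[0,0,0,0,-0.015,0,-1],[0,0,0,0,-0.02,0,-1],[0,0,0,0,-0.025,0,-1],[0,0,0,0,-0.03,0,-1]]'
python3 -m creep '[[0,0,0,0,-0.005,0,-1],[0,0,0,0,-0.01,0,-1],[0,0,0,0,-0.015,0,-1],[0,0,0,0,-0.02,0,-1],[0,0,0,0,-0.025,0,-1],[0,0,0,0,-0.03,0,-1]]'
python3 - <<'E'
from h import *
p,d=bot.snapshot('wrist'); save('w4.png',p)
E
```

```text
time: 4.95
eef_pos: [0.5185, -0.008, 0.3688]
tcp_rot: [[0.016, 0.998, -0.057], [-0.001, -0.057, -0.998], [-1.0, 0.016, 0.001]]
contact_force: [9.9, 2.3, 5.9]
grip_width: 1.004
time: 5.55
eef_pos: [0.5111, -0.0076, 0.3722]
tcp_rot: [[0.035, 0.998, -0.057], [-0.003, -0.057, -0.998], [-0.999, 0.035, 0.001]]
contact_force: [17.1, 4.4, 13.0]
grip_width: 1.002
```

View pics/w4.png

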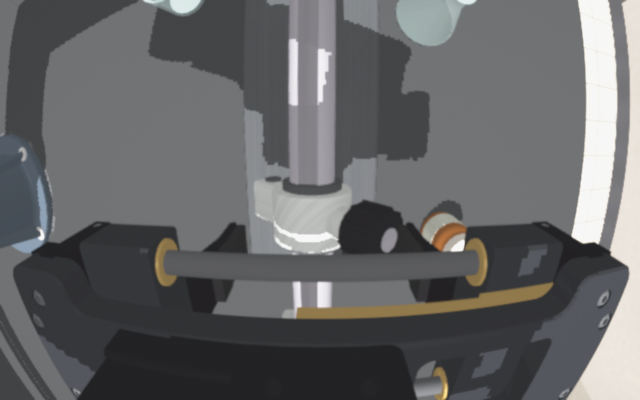

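```bash
python3 -m creep '[[0,0,0,0,0.05,0,-1],[0,0,0,0,0.1,0,-1],[0,0,0,0,0.1,0,-1],[0,0,0,0.02,0.1,0,-1],[0,0,0,0.036,0.1,0,-1],[0,0,0,0.036,0.1,0,-1]]'
python3 -m creep '[[0,0,0,0,-0.02,0,-1],[0,0,0,0,-0.03,0,-1],[0,0,0,0,-0.035,0,-1],[0,0,0,0,-0.04,0,-1],[0,0,0,0,-0.045,0,-1]]'
python3 - <<'E'
from h import *
p,d=bot.snapshot('wrist'); save('w5.png',p)
E
```

```text
time: 6.2
eef_pos: [0.5392, -0.0087, 0.3502]
tcp_rot: [[-0.012, 0.998, -0.055], [0.001, -0.055, -0.998], [-1.0, -0.012, -0.001]]
contact_force: [-4.9, -0.9, 3.6]
grip_width: 0.998
time: 6.7
eef_pos: [0.5248, -0.0082, 0.352]
tcp_rot: [[0.001, 0.998, -0.056], [-0.0, -0.056, -0.998], [-1.0, 0.001, 0.0]]
contact_force: [-0.3, -0.4, 0.0]
grip_width: 0.996
```

View pics/w5.png

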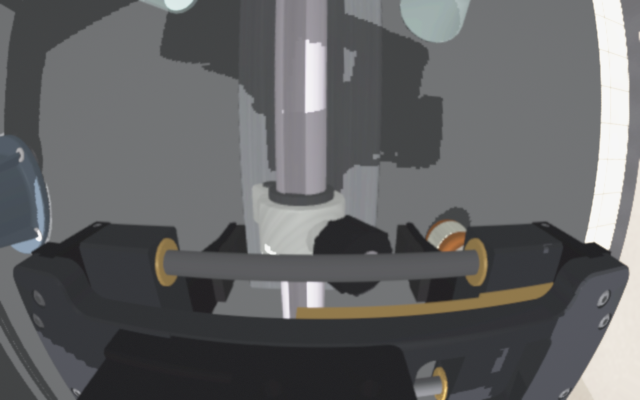

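```bash
python3 - <<'E'
from h import *
for c in ('scene','top'):
    p,d=bot.snapshot(c); save(c+'5.png',p)
    r=bot.masks_of(c,'knob_center')[:2]
    for q in r: print(c,q['p'],q['location'],q['region'].sum())
    for t in (-.3,-.2,0,.2,.4,.6,.8): print(t,proj(c,C+.052*(np.sin(t)*xs+np.cos(t)*zs)).round(1))
im=cv2.imread('pics/scene5.png')[140:260,230:380]; cv2.imwrite('pics/scene5z.png',cv2.resize(im,(750,600),interpolation=cv2.INTER_CUBIC))
E
```

```text
scene 0.58 [295.6, 197.4] 173
-0.3 [282.7 184.4]
-0.2 [284.4 184.8]
0 [288.  186.3]
0.2 [291.7 188.5]
0.4 [295.3 191.5]
0.6 [298.6 194.9]
0.8 [301.6 198.8]
-0.3 [332.8 239.6]
-0.2 [333.  237.1]
0 [333.4 232.1]
0.2 [333.8 227.1]
0.4 [334.  222.4]
0.6 [334.2 218.2]
0.8 [334.4 214.6]
```

View pics/scene5z.png

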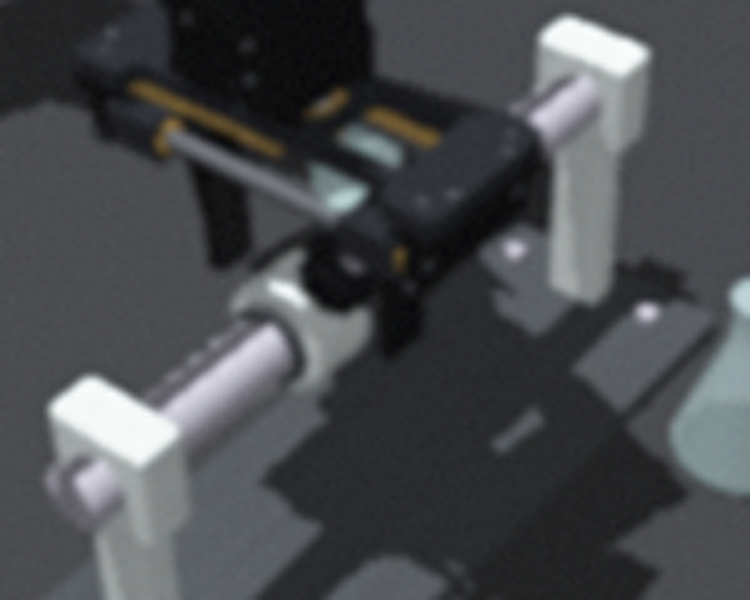

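```bash
python3 -m creep '[[0,0,0,-0.01,-0.01,0,-1],[0,0,0,-0.02,-0.02,0,-1],[0,0,0,-0.03,-0.03,0,-1],[0,0,0,-0.033,-0.04,0,-1],[0,0,0,-0.033,-0.045,0,-1]]'
python3 -m creep '[[0,0,0,0,-0.005,0,-1],[0,0,0,0,-0.01,0,-1],[0,0,0,0,-0.015,0,-1],[0,0,0,0,-0.02,0,-1],[0,0,0,0,-0.025,0,-1]]'
python3 - <<'E'
from h import *
p,d=bot.snapshot('wrist'); save('w6.png',p)
p,d=bot.snapshot('scene'); save('scene6.png',p)
for q in bot.masks_of('scene','knob_center')[:2]: print(q['p'],q['location'],q['region'].sum())
im=cv2.imread('pics/scene6.png')[140:260,230:380]; cv2.imwrite('pics/scene6z.png',cv2.resize(im,(750,600),interpolation=cv2.INTER_CUBIC))
E
```

```text
time: 7.45
eef_pos: [0.5077, -0.0073, 0.3665]
tcp_rot: [[0.006, 0.998, -0.056], [-0.001, -0.056, -0.998], [-1.0, 0.006, 0.001]]
contact_force: [3.8, -0.2, 2.4]
grip_width: 0.999
time: 7.95
eef_pos: [0.496, -0.0065, 0.3645]
tcp_rot: [[-0.003, 0.998, -0.056], [0.001, -0.056, -0.998], [-1.0, -0.003, -0.0]]
contact_force: [0.3, 0.1, 0.7]
grip_width: 0.998
0.54 [288.6, 190.6] 144
```

View pics/w6.png

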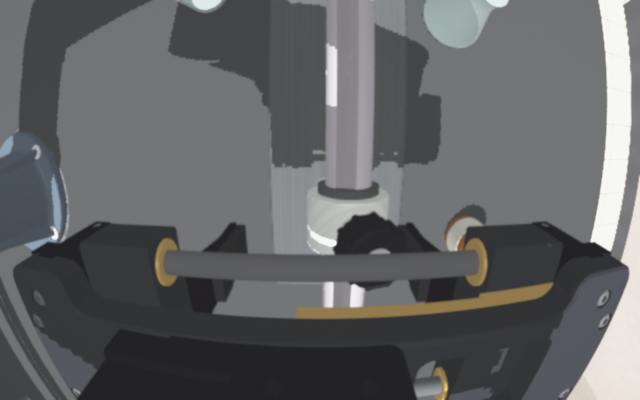

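View pics/scene6z.png

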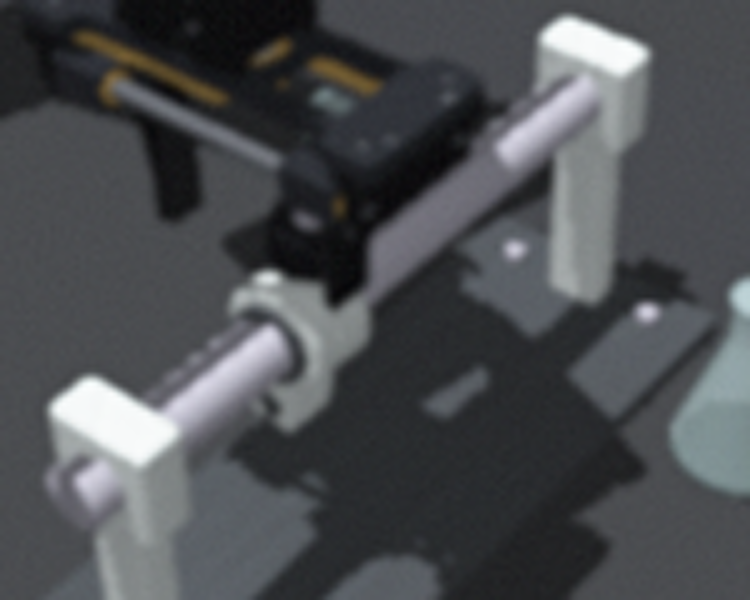

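```bash
python3 -m creep '[[0,0,0,0,-0.005,0,-1],[0,0,0,0,-0.01,0,-1],[0,0,0,0,-0.015,0,-1],[0,0,0,0,-0.02,0,-1]]'
python3 -m creep '[[0,0,0,0,-0.004,0,-1],[0,0,0,0,-0.008,0,-1],[0,0,0,0,-0.012,0,-1],[0,0,0,0,-0.012,0,-1]]'
python3 - <<'E'
from h import *
p,d=bot.snapshot('wrist'); save('w7.png',p)
p,d=bot.snapshot('scene'); save('scene7.png',p)
for q in bot.masks_of('scene','knob_center')[:2]: print(q['p'],q['location'],q['region'].sum())
im=cv2.imread('pics/scene7.png')[140:260,230:380]; cv2.imwrite('pics/scene7z.png',cv2.resize(im,(750,600),interpolation=cv2.INTER_CUBIC))
E
```

```text
time: 8.5
eef_pos: [0.4886, -0.0062, 0.3651]
tcp_rot: [[-0.0, 0.998, -0.056], [0.0, -0.056, -0.998], [-1.0, -0.0, -0.0]]
contact_force: [0.5, -0.3, 0.4]
grip_width: 0.997
time: 8.9
eef_pos: [0.4839, -0.0059, 0.3651]
tcp_rot: [[-0.0, 0.998, -0.056], [0.0, -0.056, -0.998], [-1.0, -0.0, -0.0]]
contact_force: [0.0, -0.1, -0.3]
grip_width: 1.004
0.56 [281.1, 185.5] 140
0.5 [305.6, 232.3] 9086
```

View pics/w7.png

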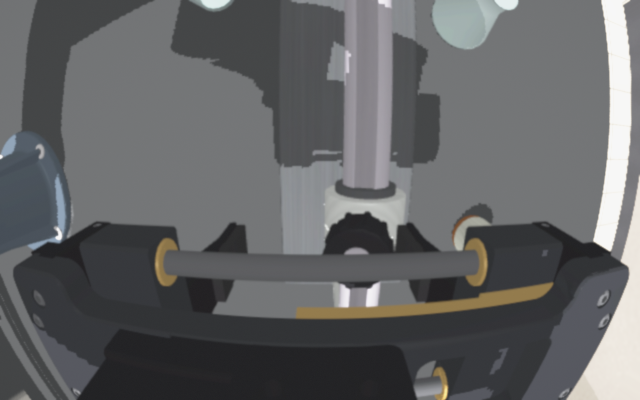

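View pics/scene7z.png

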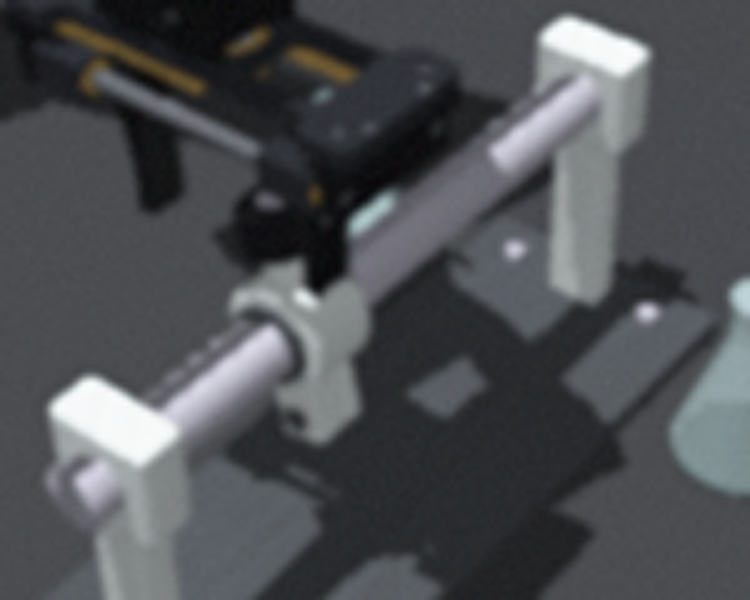

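```bash
cat >> h.py <<'E'
def knobpts(t,C0):
    n=np.sin(t)*xs+np.cos(t)*zs; e=np.cos(t)*xs-np.sin(t)*zs
    a=np.linspace(0,2*np.pi,40)
    return [C0+r*n+.017*(np.cos(k)*e+np.sin(k)*ys) for r in (.040,.064) for k in a]
def hull(cam,t,C0,pf=None):
    pf=pf or (lambda P:proj(cam,P))
    q=np.array([pf(P) for P in knobpts(t,C0)],np.float32)
    return cv2.convexHull(q)
def wprojf(s):
    p=np.array(s['eef_pos']);R=np.array(s['tcp_rot']); m=bot.camera_model('wrist'); T=np.linalg.inv(m['tool_from_camera']); f=200/np.tan(np.radians(m['fov_y']/2))
    def g(P):
        q=T@np.r_[R.T@(P-p),1]; X=np.array([q[0],-q[1],-q[2]]); h=np.hypot(X[0],X[1]); return np.array([m['cx'],m['cy']])+X[:2]/h*np.arctan2(h,X[2])*f
    return g
E
python3 - <<'E'
from h import *
s=bot.observe(); g=wprojf(s)
for cam,f,pf,roi,k in (('scene','pics/scene7.png',None,(150,220,250,330),8),('wrist','pics/w7.png',g,(170,300,290,450),4)):
    im=cv2.imread(f)
    outs=[]
    for t in (-.15,-.25,-.35):
        a,b,c,e=roi; z=cv2.resize(im[a:b,c:e],None,fx=k,fy=k,interpolation=cv2.INTER_CUBIC)
        h=(hull(cam,t,C,pf)-[c,a]+.5)*k
        cv2.polylines(z,[h.astype(np.int32)],True,(0,255,0),1); cv2.putText(z,str(t),(5,20),0,.6,(0,0,255),1); outs.append(z)
    o=np.hstack(outs); sc=min(1,800/o.shape[1]); cv2.imwrite(f'pics/fit_{cam}.png',cv2.resize(np.vstack(outs) if 0 else o,None,fx=sc,fy=sc))
E
```

```text
(no output)
```

View pics/fit_scene.png

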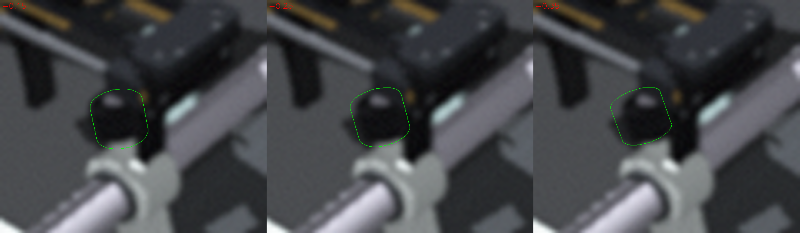

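View pics/fit_wrist.png

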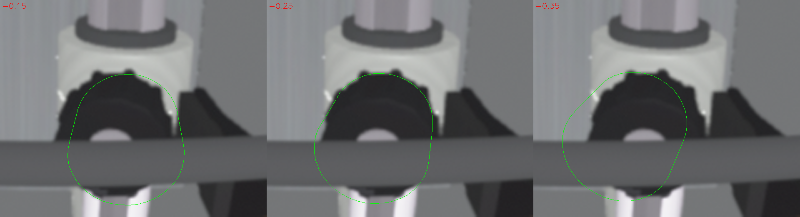

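```bash
python3 - <<'E'
from h import *
t=-.25; n=np.sin(t)*xs+np.cos(t)*zs
print(togo(C+.216*n,toolR(t)), (C+.216*n).round(4), bot.observe()['time'])
E
```

```text
[ 0.0025 -0.0003  0.1193  0.0147 -0.056  -0.0024] [ 0.4619 -0.0037  0.3593] 9.05
```

```bash
python3 -m creep '[[0,0,0.02,0.003,-0.01,0,-1],[0,0,0.05,0.006,-0.025,-0.001,-1],[0.002,0,0.08,0.01,-0.038,-0.002,-1],[0.002,0,0.105,0.013,-0.05,-0.002,-1],[0.002,0,0.119,0.015,-0.056,-0.002,-1],[0.002,0,0.119,0.015,-0.056,-0.002,-1]]'
python3 - <<'E'
from h import *
t=-.25; n=np.sin(t)*xs+np.cos(t)*zs
print(togo(C+.216*n,toolR(t)))
s=bot.observe(); g=wprojf(s); print(np.round(s['joint_positions'],1))
p,d=bot.snapshot('wrist'); save('w8.png',p)
im=cv2.imread('pics/w8.png'); cv2.polylines(im,[hull('wrist',-.25,C,g).astype(np.int32)],True,(0,255,0),1); cv2.imwrite('pics/w8f.png',im)
p,d=bot.snapshot('scene'); save('scene8.png',p)
im=cv2.imread('pics/scene8.png')[140:260,230:380]; cv2.imwrite('pics/scene8z.png',cv2.resize(im,(750,600),interpolation=cv2.INTER_CUBIC))
E
```

```text
time: 9.65
eef_pos: [0.4612, -0.0037, 0.359]
tcp_rot: [[0.245, 0.968, -0.06], [-0.014, -0.058, -0.998], [-0.969, 0.246, -0.001]]
contact_force: [0.7, -0.2, 1.1]
grip_width: 1.0
[ 0.0003 -0.0005  0.0008 -0.0002  0.0017 -0.0001]
[-15.2  20.2 112.    5.2  34.  -15.7]
```

View pics/w8f.png

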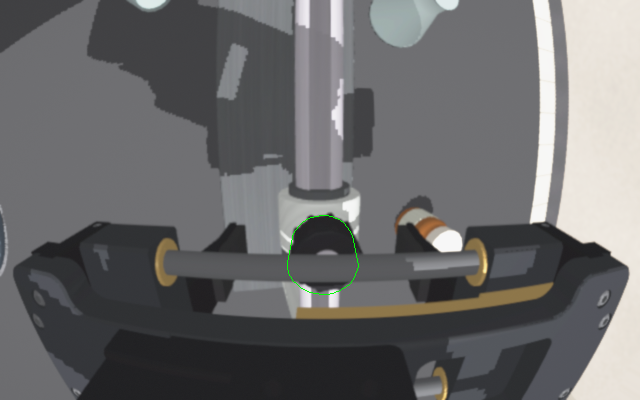

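View pics/scene8z.png

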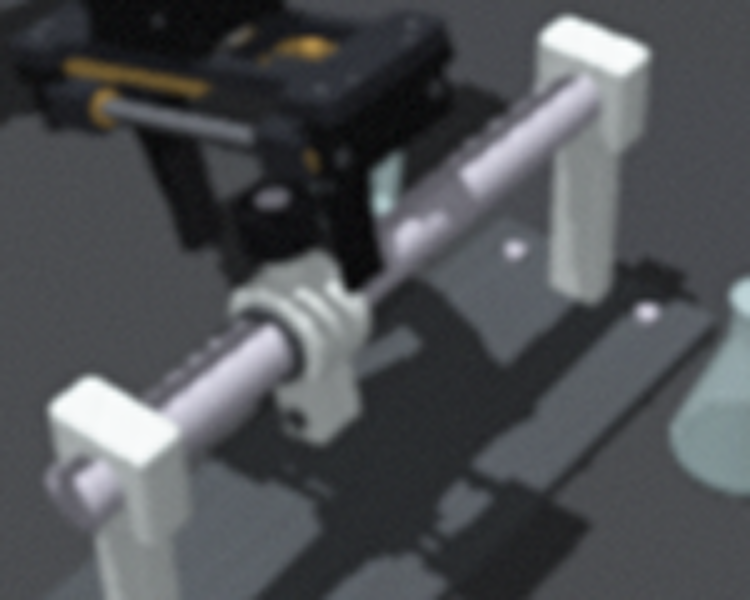

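```bash
python3 -m creep '[[0,0,0,0,0,0,1],[0,0,0,0,0,0,1],[0,0,0,0,0,0,1],[0,0,0,0,0,0,1],[0,0,0,0,0,0,1],[0,0,0,0,0,0,1],[0,0,0,0,0,0,1],[0,0,0,0,0,0,1]]'
python3 - <<'E'
from h import *
s=bot.observe(); print(np.round(s['wrist_torque'],2))
p,d=bot.snapshot('wrist'); save('w9.png',p)
E
```

```text
time: 10.55
eef_pos: [0.4619, -0.0039, 0.3592]
tcp_rot: [[0.246, 0.967, -0.06], [-0.014, -0.058, -0.998], [-0.969, 0.247, -0.0]]
contact_force: [0.0, 0.3, 1.6]
grip_width: 0.383
[-0.03  0.17  0.  ]
```

View pics/w9.png

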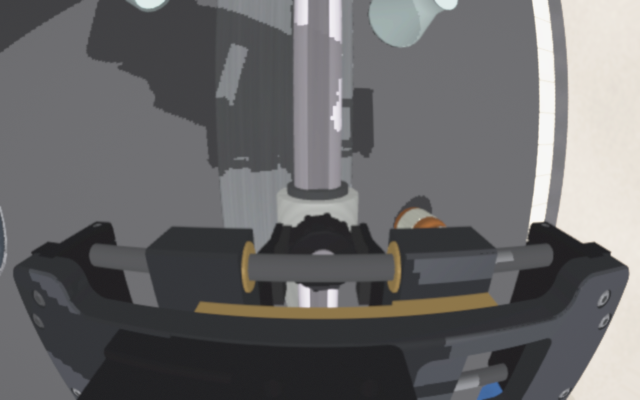

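```bash
python3 -m creep '[[0.03,0,0,0,0,0,1],[0.06,0,0,0,0,0,1],[0.09,0,0,0,0,0,1],[0.12,0,0,0,0,0,1],[0.15,0,0,0,0,0,1],[0.18,0,0,0,0,0,1],[0.21,0,0,0,0,0,1],[0.24,0,0,0,0,0,1],[0.25,0,0,0,0,0,1]]'
cat > st.py <<'E'
from h import *
import sys
s=bot.observe(); R=np.array(s['tcp_rot']); print('t',s['time'],'tool torque',np.round(R.T@np.array(s['wrist_torque']),3),'tool force',np.round(R.T@np.array(s['contact_force']),1),'w',round(s['grip_width'],3),'q6',np.round(s['joint_positions'],1))
n=np.array([-1,0,0.])
x=-(np.sin(-.25)*xs+np.cos(-.25)*zs); R0=toolR(-.25); print('turn about tool x from jaw0, deg',np.round(Ro.from_matrix(R0.T@R).as_rotvec(degrees=True),2))
E
python3 st.py
python3 - <<'E'
from h import *
p,d=bot.snapshot('wrist'); save('w10.png',p)
E
```

```text
time: 11.5
eef_pos: [0.4614, -0.0036, 0.3591]
tcp_rot: [[0.245, 0.808, -0.535], [-0.014, -0.549, -0.836], [-0.969, 0.212, -0.123]]
contact_force: [-1.4, 0.5, 1.9]
grip_width: 0.382
t 11.5 tool torque [-0.297 -0.335 -0.352] tool force [-2.2 -1.   0.1] w 0.382 q6 [-15.2  20.2 112.    5.2  34.   14.3]
turn about tool x from jaw0, deg [ 2.992e+01  2.000e-02 -1.400e-01]
```

View pics/w10.png

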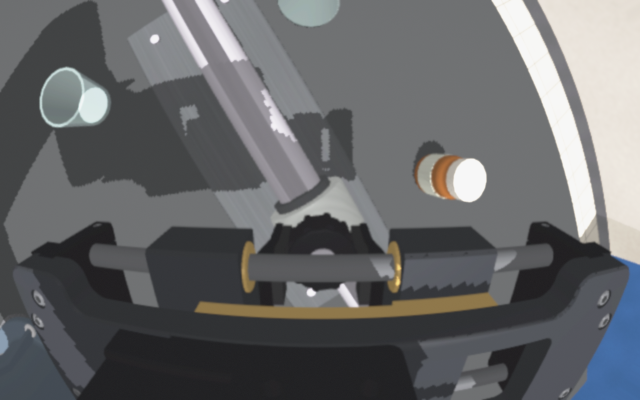

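```bash
python3 -m creep '[[0.03,0,0,0,0,0,1],[0.06,0,0,0,0,0,1],[0.09,0,0,0,0,0,1],[0.12,0,0,0,0,0,1],[0.15,0,0,0,0,0,1],[0.18,0,0,0,0,0,1],[0.2,0,0,0,0,0,1],[0.2,0,0,0,0,0,1]]'; python3 st.py
python3 -m creep '[[0.02,0,0,0,0,0,1],[0.04,0,0,0,0,0,1],[0.04,0,0,0,0,0,1]]'; python3 st.py
python3 -m creep '[[0.02,0,0,0,0,0,1],[0.04,0,0,0,0,0,1],[0.04,0,0,0,0,0,1]]'; python3 st.py
```

```text
time: 12.35
eef_pos: [0.4611, -0.0033, 0.3588]
tcp_rot: [[0.244, 0.522, -0.818], [-0.013, -0.841, -0.54], [-0.97, 0.143, -0.198]]
contact_force: [-2.4, 3.6, 1.1]
grip_width: 0.38
t 12.35 tool torque [-0.132 -0.394 -0.576] tool force [-1.7 -4.1 -0.2] w 0.38 q6 [-15.2  20.2 112.    5.2  34.1  38.2]
turn about tool x from jaw0, deg [ 5.389e+01  1.000e-02 -2.200e-01]
time: 12.65
eef_pos: [0.4611, -0.0033, 0.3588]
tcp_rot: [[0.244, 0.452, -0.858], [-0.013, -0.883, -0.468], [-0.97, 0.125, -0.21]]
contact_force: [-1.5, 4.1, 1.3]
grip_width: 0.38
t 12.65 tool torque [-0.231 -0.436 -0.766] tool force [-1.6 -4.1 -0.9] w 0.38 q6 [-15.1  20.2 112.    5.3  34.1  43. ]
turn about tool x from jaw0, deg [ 5.867e+01  1.000e-02 -2.400e-01]
time: 12.95
eef_pos: [0.461, -0.0031, 0.3587]
tcp_rot: [[0.243, 0.378, -0.893], [-0.012, -0.92, -0.393], [-0.97, 0.106, -0.219]]
contact_force: [-2.6, 5.8, 2.0]
grip_width: 0.381
t 12.95 tool torque [-0.197 -0.42  -0.976] tool force [-2.7 -6.1 -0.4] w 0.381 q6 [-15.1  20.2 112.    5.3  34.1  47.8]
turn about tool x from jaw0, deg [ 6.349e+01  1.000e-02 -2.800e-01]
```

```bash
for i in 1; do python3 -m creep '[[0.02,0,0,0,0,0,1],[0.04,0,0,0,0,0,1]]'|grep time; python3 st.py
python3 -m creep '[[0.02,0,0,0,0,0,1],[0.04,0,0,0,0,0,1]]'|grep time; python3 st.py
python3 -m creep '[[0.02,0,0,0,0,0,1],[0.04,0,0,0,0,0,1]]'|grep time; python3 st.py; done
```

```text
time: 13.15
t 13.15 tool torque [-0.372 -0.368 -1.023] tool force [-2.6 -7.7  0.5] w 0.377 q6 [-15.1  20.2 112.    5.3  34.1  52.6]
turn about tool x from jaw0, deg [68.31 -0.   -0.29]
time: 13.35
t 13.35 tool torque [-0.451 -0.495 -1.012] tool force [-1.9 -7.  -0.7] w 0.377 q6 [-15.1  20.2 112.    5.3  34.1  57.4]
turn about tool x from jaw0, deg [ 7.311e+01 -1.000e-02 -3.200e-01]
time: 13.55
t 13.55 tool torque [-0.432 -0.477 -1.062] tool force [-0.7 -7.9  0.7] w 0.38 q6 [-15.1  20.2 112.    5.3  34.1  62.2]
turn about tool x from jaw0, deg [ 7.791e+01 -3.000e-02 -3.600e-01]
```

```bash
python3 - <<'E'
from h import *
p,d=bot.snapshot('wrist'); save('w11.png',p)
o=[cv2.resize(cv2.imread(f'pics/w{i}.png')[200:320,260:385],None,fx=2.1,fy=2.1,interpolation=cv2.INTER_CUBIC) for i in (9,10,11)]
o=np.hstack(o); o=np.clip(o.astype(float)*2,0,255).astype(np.uint8); cv2.imwrite('pics/cmp.png',o)
E
```

```text
(no output)
```

View pics/cmp.png

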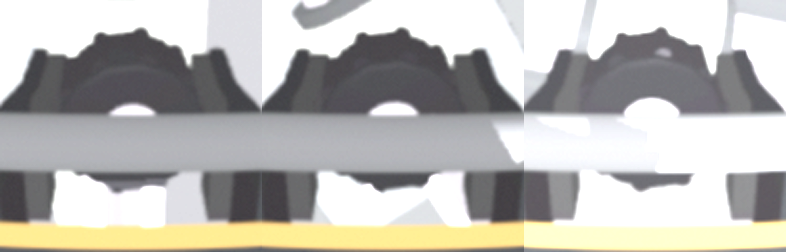

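```bash

python3 -m creep '[[0.02,0,0,0,0,0,1]]'|grep time; python3 st.py
python3 -m creep '[[0.02,0,0,0,0,0,1]]'|grep time; python3 st.py
python3 -m creep '[[0.02,0,0,0,0,0,1]]'|grep time; python3 st.py
python3 - <<'E'
from h import *
p,d=bot.snapshot('wrist'); save('w12.png',p)
o=[cv2.resize(cv2.imread(f'pics/w{i}.png')[205:265,290:355],None,fx=6,fy=6,interpolation=cv2.INTER_CUBIC) for i in (10,11,12)]
o=np.hstack(o)[:,:]; o=np.clip(o.astype(float)*2,0,255).astype(np.uint8); cv2.imwrite('pics/cmp2.png',cv2.resize(o,None,fx=.68,fy=.68))
E
```

```text
time: 13.7
t 13.7 tool torque [-0.486 -0.545 -1.081] tool force [-1.4 -8.1  1.1] w 0.379 q6 [-15.1  20.2 112.    5.3  34.1  64.6]
turn about tool x from jaw0, deg [ 8.027e+01 -4.000e-02 -3.600e-01]
time: 13.8
t 13.8 tool torque [-0.426 -0.692 -1.347] tool force [ 1.5 -9.7  1.3] w 0.386 q6 [-15.1  20.2 112.    5.3  34.1  67. ]
turn about tool x from jaw0, deg [ 8.269e+01 -5.000e-02 -3.800e-01]
time: 13.9
t 13.9 tool torque [-0.52  -0.659 -1.22 ] tool force [-0.6 -9.2  2.2] w 0.383 q6 [-15.1  20.2 112.1   5.3  34.1  69.4]
turn about tool x from jaw0, deg [ 8.51e+01 -6.00e-02 -4.00e-01]
```

View pics/cmp2.png

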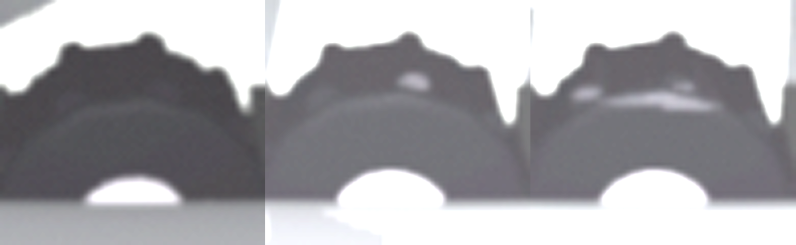

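```bash
python3 -m creep '[[0,0,0,0,0,0,1],[0,0,0,0,0,0,1],[0,0,0,0,0,0,1]]'; python3 st.py
python3 -m creep '[[0,0,0,0,0,0,-1],[0,0,0,0,0,0,-1],[0,0,0,0,0,0,-1],[0,0,0,0,0,0,-1],[0,0,0,0,0,0,-1],[0,0,0,0,0,0,-1],[0,0,0,0,0,0,-1],[0,0,0,0,0,0,-1]]'; python3 st.py
python3 -m creep '[[0,0,0,-0.03,0,0,-1],[0,0,0,-0.07,0,0,-1],[0,0,0,-0.12,0,0,-1],[0,0,0,-0.17,0,0,-1],[0,0,0,-0.2,0,0,-1],[0,0,0,-0.2,0,0,-1],[0,0,0,-0.2,0,0,-1]]'; python3 st.py
python3 - <<'E'
from h import *
s=bot.observe(); g=wprojf(s)
p,d=bot.snapshot('wrist'); save('w13.png',p)
p,d=bot.snapshot('scene'); save('scene13.png',p)
for n in ('flask_center','jar_center','beaker_center','knob_center'):
    r=bot.tip_of('scene',n); print(n,[(round(q['p'],2),q['location']) for q in r[:2]])
im=cv2.imread('pics/scene13.png')[140:320,230:400]; z=cv2.resize(im,None,fx=3.3,fy=3.3,interpolation=cv2.INTER_CUBIC)
h=(hull('scene',-.25,C)-[230,140]+.5)*3.3; cv2.polylines(z,[h.astype(np.int32)],True,(0,255,0),1); cv2.imwrite('pics/scene13z.png',z)
E
```

```text
time: 14.25
eef_pos: [0.4606, -0.0025, 0.3585]
tcp_rot: [[0.242, 0.024, -0.97], [-0.011, -1.0, -0.027], [-0.97, 0.017, -0.242]]
contact_force: [-1.5, 9.5, -0.2]
grip_width: 0.385
t 14.25 tool torque [-0.323 -0.734 -1.119] tool force [-0.3 -9.5  1.2] w 0.385 q6 [-15.1  20.2 112.1   5.4  34.1  69.3]
turn about tool x from jaw0, deg [ 8.504e+01 -5.000e-02 -4.000e-01]
time: 15.05
eef_pos: [0.4618, -0.0039, 0.3592]
tcp_rot: [[0.246, 0.021, -0.969], [-0.014, -1.0, -0.025], [-0.969, 0.02, -0.246]]
contact_force: [-0.1, 1.1, 0.0]
grip_width: 0.976
t 15.05 tool torque [-0.004 -0.34  -0.012] tool force [-0.  -1.1  0. ] w 0.976 q6 [-15.2  20.2 111.9   5.2  34.   69.5]
turn about tool x from jaw0, deg [ 8.515e+01  1.000e-02 -6.000e-02]
time: 15.75
eef_pos: [0.442, -0.0027, 0.4366]
tcp_rot: [[0.246, 0.021, -0.969], [-0.014, -1.0, -0.025], [-0.969, 0.02, -0.246]]
contact_force: [0.1, -0.7, -0.7]
grip_width: 0.999
t 15.75 tool torque [ 0.039 -0.342  0.053] tool force [0.7 0.7 0.1] w 0.999 q6 [-15.8  11.2 108.8   4.2  46.1  70.3]
turn about tool x from jaw0, deg [ 8.515e+01  1.000e-02 -5.000e-02]
flask_center [(0.58, [380.7, 215.7])]
jar_center [(0.67, [327.5, 292.3])]
beaker_center [(0.74, [304.2, 172.0])]
knob_center []
```

View pics/scene13z.png

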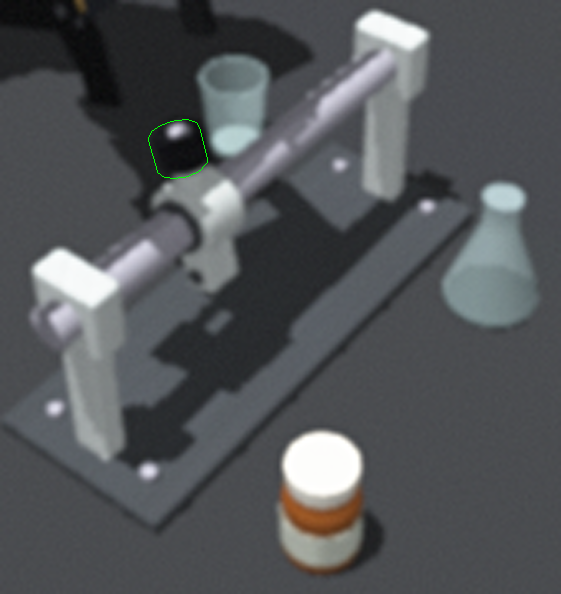

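View pics/w13.png

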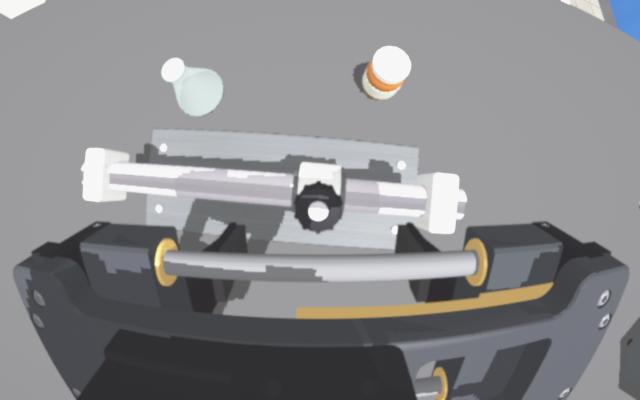

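```bash
python3 - <<'E'
from h import *
print(bot.job_done(), bot.observe()['time'])
E
```

```text
the job is handed in; nothing more can be done
the job is handed in; nothing more can be done
```

The collar is turned back onto the bar's flat, the knob is tightened, the gripper has let go, and the job was handed in at about 16 s of the 56 s allowed. No verdict was reported.

**Turning the collar:** I hooked the far finger of the open gripper behind the knob and drew it back towards the robot's side. The first push was too high: it pressed on the knob's end face with about 21 N. I backed off and pushed lower; one finger brushed the collar with about 5 N while backing off. The knob then jumped ahead of the finger and the push force fell to zero. It came to rest at about -0.25 rad, which matches the angle of the flat seen in the top picture.

**Tightening:** I gripped the knob in line with the screw and turned it 85° clockwise. The torque rose from about 0.30 N m running to between 0.43 and 0.52 N m. That is roughly 0.13 to 0.22 N m over running, so close to the 0.1 to 0.2 N m called firmly tight and possibly a little above it. The ridges on the knob showed no clear slip in the fingers, which puts the screw at about 1.33 to 1.53 rad before it eased back.

**Last checks:**
- **Force:** it was near zero after the gripper opened and backed 80 mm away.
- **Collar:** the knob's outline still fits -0.25 rad in the scene picture.
- **Glassware:** the flask and jar are within about 1 pixel of where they started. The network's point for the beaker shifted about 5 pixels, though the beaker looks undisturbed in the picture.

**Not confirmed:** I could not measure the pressing force or how far the screw eased back. Torque readings were noisy by about 0.04 N m, and the running torque rests on a single reading. The network did not find the knob in the last scene picture, so the -0.25 rad check rests on the outline alone.

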